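Sweep the hole-saw plugs off the bench into the scrap bin

TASK

Sweep the three round blue hole-saw plugs (small, medium and large) across the bench top with the fingertips and off its front edge into the red scrap bin fixed there. Slide them lightly along the surface until they drop over the edge: do not pinch them, pick them up or press down on them. Leave the tools and everything else on the bench where they are.

Things in the scene. Friction and masses are not known exactly. Their poses are not given: they have to be found in the camera images.
- scrap_bin: open red steel scrap bin screwed to the bench's front edge (the far side from the robot). Origin: middle of its mouth on the bench edge, at bench-top height; x points out from the bench, y along the edge, z up, always square to the world axes. The bench top ends at its x = 0. Its bench-side and end rims are 4 mm below the bench top; its outer wall rises 19 mm above
- bin_floor (a point): centre of the scrap bin's inner floor, 117 mm below the bench top and 73 mm out from the bench edge. The bin is 134 mm (x) by 294 mm (y) inside. Nothing of the bin stands above the bench top on the bench side or at its ends
- plug_small_center (a point): centre of the small hole-saw plug: a loose flat aluminium disc with blue anodised faces, 32 mm in diameter and 10 mm thick, about 22 g, with a small pilot hole in the middle, lying flat on the bench top; this point is 5 mm above the surface
- plug_medium_center (a point): centre of the medium hole-saw plug: a loose flat aluminium disc with blue anodised faces, 38 mm in diameter and 10 mm thick, about 31 g, with a small pilot hole in the middle, lying flat on the bench top; this point is 5 mm above the surface
- plug_large_center (a point): centre of the large hole-saw plug: a loose flat aluminium disc with blue anodised faces, 46 mm in diameter and 10 mm thick, about 45 g, with a small pilot hole in the middle, lying flat on the bench top; this point is 5 mm above the surface
- solder_spool: white and silver solder spool standing on end, 45 mm in diameter, 42 mm tall, 250 g; stays where it is. Origin: centre of its underside
- flux_jar: amber glass jar with black cap and paper label, 42 mm in diameter, 48 mm tall; stays where it is. Origin: centre of its underside
- knob: black control knob, 32 mm in diameter, 20 mm tall, white pointer line; stays where it is. Origin: centre of its underside
- screwdriver: red-handled screwdriver, 170 mm long, lying along its x axis, handle towards its -x; stays where it is. Origin: middle of its length, at its underside
- multimeter: yellow multimeter lying on its back, 185 mm (x) by 90 mm (y) by 50 mm high over its dial; stays where it is. Origin: centre of its underside
- base_plate: blue anodised aluminium plate with three round holes, 240 mm (x) by 110 mm (y) by 10 mm thick, lying flat; stays where it is. Origin: centre of its underside

How it is judged:
By the outcome, as a careful person would: the job done as asked, in the order asked, and still so for the second after the job is handed in, with the robot touching nothing.
It also fails if it takes over 64 s, if anything falls off the work surface, if the arm or the gripper's body presses on something with over 40 N, if the wrist force passes 120 N, or if a joint passes its speed limit or range.

ROBOT

A 6-joint arm with a two-finger parallel gripper is mounted at the origin on the work surface. World frame = base frame: x ahead of the robot, y to its left, z up, the work surface at z = 0. Lengths are in m, angles in rad, forces in N, time in s.
With the tool pointing down it reaches from about 0.3 to 0.825 m from the base axis. Payload 5.4 kg.
Tool frame: the origin (TCP) lies at the very end of the fingers, on their centre line; the grasp point (between the pads) lies 19 mm behind it; z points along the fingers, y is the line along which they close (so a half turn about z gives the same grasp; the last joint's range is limited). The gripper opens to 92 mm and grips with 3 to 60 N. Pads are 20 mm wide; open, the fingers measure 128 mm over their backs; the gripper's body (75 mm by 189 mm) begins 69 mm behind the grasp point.
Start: joints at [-1.397, 0.158, 1.597, -0, 1.386, -0.21], TCP at [0.215, -0.533, 0.215] pointing down, gripper open.
Joint ranges: [-2.91, 2.91], [-0.94, 2.29], [0.18, 2.7], [-1.29, 4.43], [0.17, 2.64], [-3, 3]. Speed limits (rad/s): [2.57, 2.57, 3.14, 3.14, 3.14, 3.14].

INTERFACE

Orientations are given as a rotation vector (axis times angle).
In Python, from workcell import bot gives the robot as it stands. Calls block until the motion is done:
- bot.goto(position, orientation): joint-space move of the TCP to a pose.
- bot.line_to(position, rot=None, max_speed=0.15): straight line of the TCP; rot=None keeps the orientation; max_speed is the mean speed in m/s.
- bot.set_joints(angles): joint-space move.
- bot.set_gripper(opening, newtons=None): opening from 0.0 (shut) to 1.0 (fully open); newtons is the grip in N (None keeps the last); returns when the fingers have stopped.
- bot.hold(seconds).
- bot.inverse_kinematics(position, orientation): joint angles nearest the present ones, or None.
- bot.read_camera(name): name is "scene" or "side" or "wrist"; returns a dict with "pixels" (480x640x3 uint8, blue, green, red), "fx", "fy", "cx", "cy" (pixels), "R" (3x3) and "t" (3): a world point X has camera coordinates R X + t. Camera axes: x right, y down, z forward; pixel columns grow to the right and rows downward; lengths in m; the calibration is good to about 2 mm. The wrist camera is an equidistant fisheye: a pixel r from the principal point sees the ray r / f radians off the axis. A picture is of the moment at which its call begins. There is no depth.
A pose or a line that the arm cannot do raises bot.MotionError and nothing moves.
- bot.job_done(): hands the job in; it is judged then, once.
Readings, each from a call of its own:
- bot.current_clock(): time.
- bot.current_joints(): joint angles.
- bot.current_joint_vel(): joint speeds.
- bot.current_effort(): joint torques, N m.
- bot.current_ee_pos(): TCP position.
- bot.current_tool_rot(): TCP orientation.
- bot.current_contact_force(): force on the tool from outside, world axes, zero at the start.
- bot.current_ft_torque(): the same for the moment, N m.
- bot.current_opening(): opening from 0.0 (shut) to 1.0 (fully open).
- bot.current_grip_force(): force on a finger pad.
Only numpy, scipy, OpenCV 4.12 (cv2) and the standard library are available. Lean on these libraries where they do the work, as an engineer would, in place of code of your own. Each camera call takes 0.05 s, during which the arm holds its last target. There are 200 camera calls.

## Working session

There is one attempt and no reset: what is moved stays moved. The work goes in short steps, each a Python script; the robot and the scene stay as the last script left them, time stands still between calls to the robot, and variables do not carry over. Pictures are saved under pics/ and viewed, at most 10 in all, crops included, and the job is handed in when it is done.

```bash
mkdir -p pics; python3 - <<'E'
from workcell import bot
import cv2
for n in("scene","side"):
    c=bot.read_camera(n);cv2.imwrite(f"pics/{n}0.png",c["pixels"]);print(n,c["fx"],c["cx"],c["cy"],c["R"],c["t"])
print(bot.current_tool_rot(),bot.current_clock())
E
```

```text
scene 438.87585347208153 316.8672495507676 233.1027975800497 [[ 0.54546503  0.83811239  0.00595933]
 [ 0.51306109 -0.32827405 -0.79309802]
 [-0.66274899  0.43566474 -0.60906487]] [-0.26930805 -0.31514661  1.4686912 ]
side 567.7194335175501 312.1273612625738 238.10092513563856 [[-0.99263817 -0.12066467 -0.01046403]
 [-0.08239446  0.73607554 -0.67186602]
 [ 0.08877281 -0.66605768 -0.74059878]] [0.55243733 0.03751502 1.39732434]
[-3.08231614e+00 -5.98854931e-01 -2.99235392e-05] 0.1
```

View pics/scene0.png

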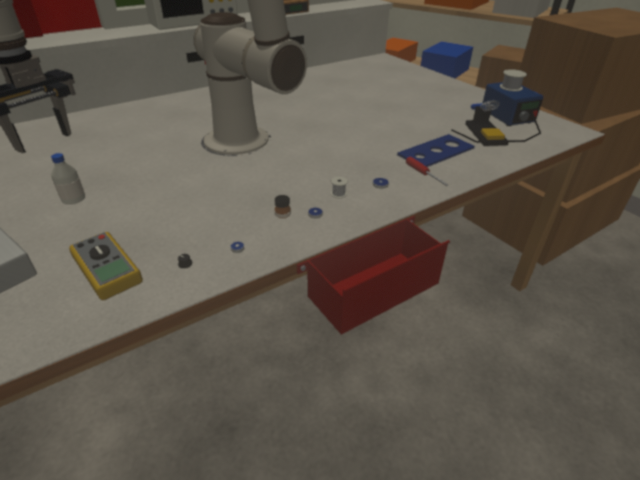

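View pics/side0.png

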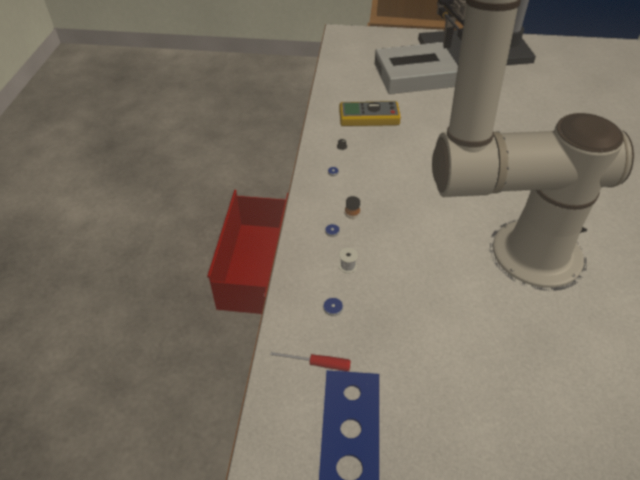

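Side view: small plug at (333,171), medium (332,230), large (333,306). The bin mouth runs along the bench edge from about (285,200) to (266,312). The knob, jar, spool and screwdriver stand beside the plugs.

```bash
cat > h.py <<'E'
from workcell import bot
import cv2,numpy as np
def ray(c,u,v,z):
    d=c["R"].T@np.array([(u-c["cx"])/c["fx"],(v-c["cy"])/c["fy"],1]);o=-c["R"].T@c["t"]
    return o+d*(z-o[2])/d[2]
def plugs(c,z=.010):
    h=cv2.cvtColor(c["pixels"],cv2.COLOR_BGR2HSV)
    m=cv2.inRange(h,(105,90,40),(130,255,255))
    n,_,s,ce=cv2.connectedComponentsWithStats(m)
    return [(s[i,4],ce[i].round(1),ray(c,s[i,0]+s[i,2]/2-.5,s[i,1]+s[i,3]/2-.5,z).round(4)) for i in range(1,n) if s[i,4]>15]
E
python3 - <<'E'
from h import *
for n in("scene","side"):
    c=bot.read_camera(n);print(n)
    for p in plugs(c):print(*p)
    P={"scene":dict(jar=(283,214,0),spool=(339,193,0),knob=(185,266,0),edgeA=(303,268,0),edgeB=(410,222,0)),
     "side":dict(jar=(352,213,0),jarcap=(353,202,.048),spool=(348,267,0),spooltop=(348,254,.042),knob=(342,148,0),knobtop=(342,142,.02),sdtip=(272,353,.012),sdh=(350,365,.012),sdmid=(310,358,.012),binA=(286,200,-.004),binB=(266,312,-.004),edge1=(300,150,0),edge2=(250,390,0),mmcorner=(340,124,0),outA=(236,193,.019),outB=(214,308,.019))}[n]
    for k,v in P.items():print(k,ray(c,*v).round(3))
c=bot.read_camera("side")
cv2.imwrite("pics/sidecrop.png",cv2.resize(c["pixels"][130:380,200:400],None,fx=2.4,fy=2.4,interpolation=cv2.INTER_CUBIC))
E
```

```text
scene
1253 [447.2  57.8] [-0.2508  1.2506  0.01  ]
348 [516.3  93.1] [0.2281 1.1456 0.01  ]
21 [475.4 105. ] [0.2437 0.8941 0.01  ]
813 [436.7 149.5] [0.4282 0.4941 0.01  ]
76 [ 57.3 157.5] [-0.1502 -0.5235  0.01  ]
43 [380.5 181.5] [0.4864 0.2185 0.01  ]
33 [315.  211.4] [ 0.5097 -0.0161  0.01  ]
30 [236.5 245.7] [ 0.5295 -0.2431  0.01  ]
jar [ 0.465 -0.085  0.   ]
spool [0.46  0.094 0.   ]
knob [ 0.522 -0.364  0.   ]
edgeA [ 0.668 -0.149  0.   ]
edgeB [0.666 0.166 0.   ]
side
2607 [587.6  11.6] [-0.3454 -1.2511  0.01  ]
36 [331.7 229. ] [ 0.5074 -0.0165  0.01  ]
133 [332.5 305.3] [0.4833 0.2184 0.01  ]
4644 [350.2 424.1] [0.4252 0.4974 0.01  ]
jar [ 0.461 -0.089  0.   ]
jarcap [ 0.46  -0.081  0.048]
spool [0.457 0.095 0.   ]
spooltop [0.459 0.09  0.042]
knob [ 0.511 -0.356  0.   ]
knobtop [ 0.512 -0.359  0.02 ]
sdtip [0.599 0.358 0.012]
sdh [0.432 0.367 0.012]
sdmid [0.517 0.361 0.012]
binA [ 0.643 -0.123 -0.004]
binB [ 0.633  0.245 -0.004]
edge1 [ 0.633 -0.333  0.   ]
edge2 [0.631 0.441 0.   ]
mmcorner [ 0.527 -0.472  0.   ]
outA [ 0.776 -0.111  0.019]
outB [0.746 0.263 0.019]
```

View pics/sidecrop.png

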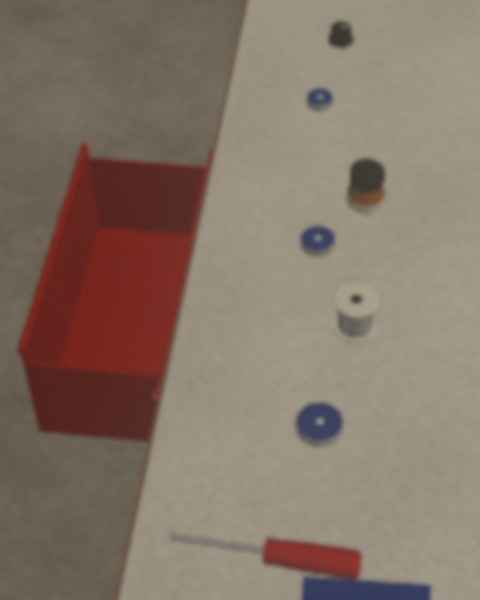

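```bash
cat >> h.py <<'E'
from scipy.spatial.transform import Rotation as Ro
def sweep(p,exit_,r,edge=.636,gap=.024):
    p=np.array(p,float);d=np.array(exit_)-p;d/=np.hypot(*d)
    back=np.sqrt(r*r-gap**2/4)+.010            # TCP to plug centre when nestled
    rots=[Ro.from_matrix(np.c_[[s*d[0],s*d[1],0],[s*d[1],-s*d[0],0],[0,0,-1]]).as_rotvec() for s in(1,-1)]
    a=p-d*(r+.010+.018); b=p+d*((edge+.012-p[0])/d[0])   # TCP end: finger lead past the edge
    q0=np.array(bot.current_joints())
    ok=[(abs(np.array(q)-q0).max(),R) for R in rots if (q:=bot.inverse_kinematics([*a,.10],R)) is not None]
    R=min(ok,key=lambda t:t[0])[1]
    bot.set_gripper(gap/.092)
    bot.goto([*a,.10],R); bot.line_to([*a,.004],max_speed=.12)
    print("down",bot.current_ee_pos(),bot.current_contact_force(),bot.current_opening())
    bot.line_to([*(p-d*(back+.004)),.004],max_speed=.05)
    bot.line_to([*b,.004],max_speed=.08)
    print("end",bot.current_ee_pos(),bot.current_contact_force(),bot.current_clock())
    bot.line_to([*b,.10],max_speed=.2)
E
python3 - <<'E'
from h import *
c=bot.read_camera("side")
print(ray(c,333,170.5,.01),[ray(c,200+u/2.4,130+v/2.4,z).round(3) for u,v,z in((82,145,.019),(22,350,.019),(208,165,-.004),(163,376,-.004))])
c=bot.read_camera("scene");print([ray(c,*v,.019).round(3) for v in((343,291),(447,241))])
sweep((.529,-.243),(.645,-.035),.016)
cv2.imwrite("pics/side1.png",bot.read_camera("side")["pixels"])
E
```

```text
[ 0.52659678 -0.24130092  0.01      ] [array([ 0.783, -0.121,  0.019]), array([0.779, 0.174, 0.019]), array([ 0.642, -0.128, -0.004]), array([ 0.641,  0.173, -0.004])]
[array([ 0.787, -0.129,  0.019]), array([0.786, 0.167, 0.019])]
down [ 0.50819635 -0.28202498  0.00487163] [ 0.15584125 -0.33670272  0.77753377] 0.2641555318301136
end [ 0.64793551 -0.02975058  0.00398939] [ 0.25542592 -0.18476185  0.42939692] 7.925
```

View pics/side1.png

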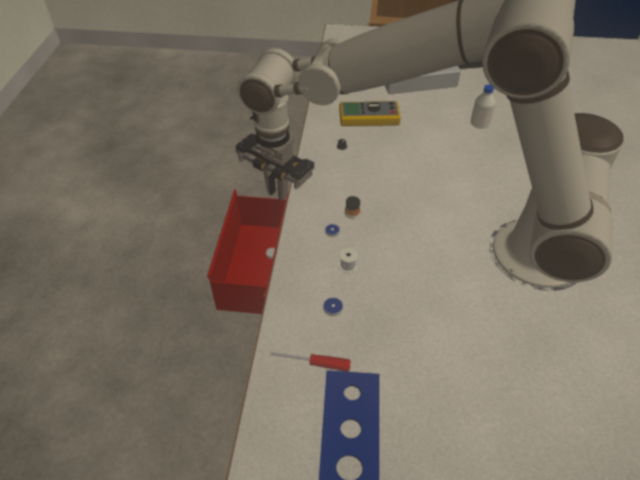

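The small plug lies in the bin at about (270,253), and nothing else has moved. Next are the medium and large plugs.

```bash
python3 - <<'E'
from h import *
sweep((.5085,-.0163),(.645,-.005),.019,edge=.642)
sweep((.485,.2184),(.645,.095),.023,edge=.642)
bot.line_to([.52,.1,.25],max_speed=.25)
bot.set_joints([-1.397,.158,1.597,0,1.386,-.21]);bot.hold(.3)
print(bot.current_clock())
for n in("scene","side"):cv2.imwrite(f"pics/{n}2.png",bot.read_camera(n)["pixels"])
E
```

```text
down [ 0.46248086 -0.02040465  0.00463464] [-0.153389    0.23549512  0.69021655] 0.2611140823605687
end [ 0.65374456 -0.00425951  0.00397282] [-0.20885254  0.89781322 -0.42330622] 13.4917
down [0.44544712 0.24969861 0.00472289] [ 0.12620956 -0.92562543 -0.04037054] 0.26019441461699067
end [0.65383796 0.08817064 0.00396989] [-0.11386562  0.40947799 -0.00875566] 20.2833
24.6667
```

View pics/side2.png

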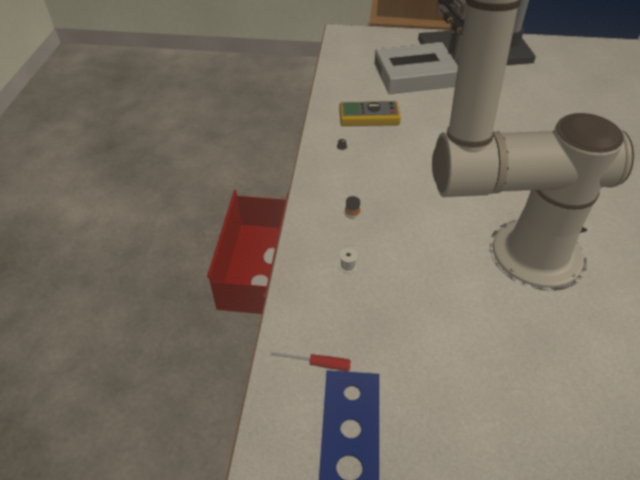

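View pics/scene2.png

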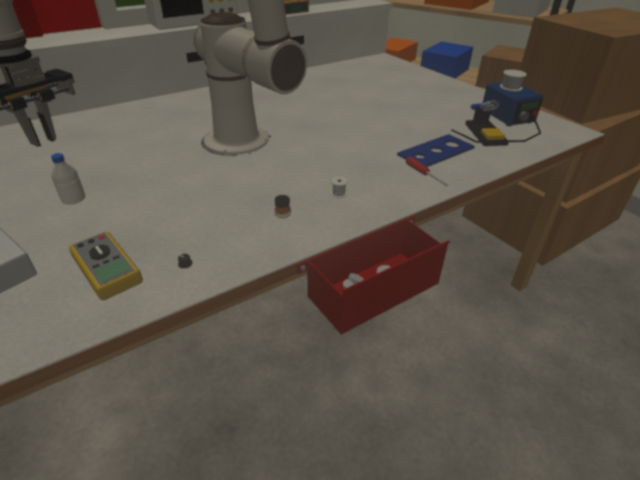

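The bench is clear of plugs and the tools are where they were. Pale discs show in the bin at (353,281) in the scene view, where two overlap, and at (383,270).

```bash
python3 -c "
from workcell import bot
print(bot.job_done())"
```

```text
the job is handed in; nothing more can be done
None
```

I swept the small, medium and large plugs off the front edge, in that order, and handed the job in at about 25 s; the last pictures show the bench clear of plugs, pale discs in the bin (two appear to overlap, so I could not count all three separately) and the tools where they were.

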